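# Put the pair of slide-support bars on the drying rack

## Task

Push the two loose steel slide-support bars together on the worktop until they lie side by side, then pick both up in one grasp and lay them as a pair on the drying rack, side by side in the notches of its two end plates and sticking out about equally at both ends. Lower them onto the rack rather than dropping them, let go, and leave the cup, the tumbler and the bottle where they stand.

Things in the scene. Friction and masses are not known exactly. Their poses are not given: they have to be found in the camera images.
- bar_a_mid (a point): Centre (half-way up) of one of two identical loose straight steel bars, 170 mm long (x axis), 16 mm wide (y), 18 mm high (z up), 0.09 to 0.18 kg, flat on the worktop. The bars start 95 to 115 mm apart (centre to centre), roughly parallel, nothing between them; together they are 32 mm wide.
- bar_b_mid (a point): Centre (half-way up) of the other steel bar, same size and axes as the first; at the start it lies on the +y side of bar_a in bar_a's frame. It slides easily on the worktop when pushed sideways.
- rack_rest (a point): Middle of the rack, half-way between its two notches, at the height of the notch floors (45 mm above the worktop). Each notch is 44 mm wide (y), 12 mm deep, in the top edge of an end plate; plate shoulders are 57 mm above the worktop. The bars lie along x, bridging both notches, their centres then 9 mm above this point.
- rack: Drying rack, fixed; origin under its centre on the worktop. Grey drip tray 130 (x) x 150 (y) x 20 mm with an upright aluminium plate at each end, 8 mm thick, centred at x = -56 and +56 mm. Between the plates are 104 mm of free space, down to the shallow tray, for fingers beside the bars. It is the same turned half round.
- lidded_cup_mid (a point): Centre of a round sample cup with a lid, 52 mm across, 64 mm high, on the right (-y) of the work by the pen tray; a bystander to leave alone.
- tumbler_mid (a point): Centre of an open tumbler, 63 mm across, 81 mm high; a bystander to leave alone.
- bottle_mid (a point): Centre of a slim brown bottle with cap, 30 mm across, 85 mm high; a bystander to leave alone.

How it is judged:
On the way, in this order (a step that is already met when the one before it is completed fails the run):
1. the two bars lie side by side on the worktop (y of bar_b_mid in the frame of bar_a_mid between -0.024 and 0.024 m and x of bar_b_mid in the frame of bar_a_mid between -0.03 and 0.03 m and angle between the x axis of bar_a_mid and the x axis of bar_b_mid, either way round below 0.1 rad and height (world z) of each of bar_a_mid, bar_b_mid below 0.016 m), for 0.2 s.
2. both bars are lifted together, side by side, clear of the rack's shoulders (y of bar_b_mid in the frame of bar_a_mid between -0.024 and 0.024 m and x of bar_b_mid in the frame of bar_a_mid between -0.03 and 0.03 m and angle between the x axis of bar_a_mid and the x axis of bar_b_mid, either way round below 0.1 rad and height (world z) of each of bar_a_mid, bar_b_mid above 0.063 m), for 0.2 s.
At the end, for the whole second after the job is handed in: Both bars lie flat and at rest in both notches of the rack, side by side (centres within 24 mm of each other across the bars, ends even within 30 mm), along the rack within 0.12 rad, each with its middle within 20 mm of the rack's middle lengthwise and its centre 4 to 13 mm above the notch floors (y of bar_b_mid in the frame of bar_a_mid between -0.024 and 0.024 m and x of bar_b_mid in the frame of bar_a_mid between -0.03 and 0.03 m and angle between the x axis of bar_a_mid and the x axis of bar_b_mid, either way round below 0.1 rad and x of bar_a_mid in the frame of rack_rest between -0.02 and 0.02 m and y of bar_a_mid in the frame of rack_rest between -0.022 and 0.022 m and z of bar_a_mid in the frame of rack_rest between 0.004 and 0.013 m and angle between the x axis of each of bar_a_mid, bar_b_mid and the x axis of rack_rest, either way round below 0.12 rad and angle between each of bar_a_mid, bar_b_mid's own z axis and vertical below 0.08 rad and linear speed of each of bar_a, bar_b below 0.02 m/s and x of bar_b_mid in the frame of rack_rest between -0.02 and 0.02 m and y of bar_b_mid in the frame of rack_rest between -0.022 and 0.022 m and z of bar_b_mid in the frame of rack_rest between 0.004 and 0.013 m); the robot touches nothing.
It fails at once if a bystander (cup, tumbler, bottle) is shifted by more than 30 mm or knocked over (distance of any of lidded_cup_mid, tumbler_mid, bottle_mid from where it was at the start of the episode above 0.03 m or angle between any of lidded_cup_mid, tumbler_mid, bottle_mid's own z axis and vertical above 0.6 rad).
It fails at once if a bar is dropped or flung (faster than 0.45 m/s while no finger touches it, as after a fall of more than about 1 cm) ((contact force between the fingers and bar_a below 0.02 N and linear speed of bar_a above 0.45 m/s) or (contact force between the fingers and bar_b below 0.02 N and linear speed of bar_b above 0.45 m/s)).
It also fails if it takes over 51 s, if anything falls off the work surface, if the arm or the gripper's body presses on something with over 40 N, if the wrist force passes 120 N, or if a joint passes its speed limit or range.

## Robot

A 6-joint arm with a two-finger parallel gripper is mounted at the origin on a cart in front of the work surface, level with it; the furniture and walls round the work are solid. World frame = base frame: x ahead of the robot, y to its left, z up, the work surface at z = 0. Lengths are in m, angles in rad, forces in N, time in s.
With the tool pointing down it reaches from about 0.275 to 0.975 m from the base axis. Payload 8.4 kg.
Tool frame: the origin (TCP) lies midway between the tips of the shut fingers; the grasp point (between the pads) lies 19 mm behind it (bot.pinch_z is the distance from the TCP to the grasp point, in m); z points along the fingers, y is the line along which they close (so a half turn about z gives the same grasp; the last joint's range is limited). The gripper opens to 92 mm and grips with 3 to 60 N. Pads are 20 mm wide; open, the fingers measure 128 mm over their backs; the gripper's body (75 mm by 189 mm) begins 69 mm behind the grasp point.
Start: joints at [1.193, 0.353, 1.633, -0, 1.155, -0.002], TCP at [0.229, 0.581, 0.215] pointing down, gripper open.
Joint ranges: [-2.63, 2.63], [-0.92, 2.1], [0.06, 2.66], [-1.3, 4.44], [0, 2.69], [-3.02, 3.02]. Speed limits (rad/s): [2.22, 2.22, 2.79, 3.14, 3.14, 3.14].

## Interface

Orientations are given as a 3x3 rotation matrix whose columns are the frame's x, y, z axes.
In Python, from rig import bot gives the robot as it stands.
- The arm moves only by the tool move_arm, never from a script. Its argument "targets" is a list of rows, each an object of numbers: "wx", "wy", "wz": the turn, a rotation vector about the tool's x, y, z in degrees; "x", "y", "z": the shift along the tool's x, y, z in mm; "gripper": the finger opening in mm, from 0 to 91.9. A call has 1 to 12 rows; each row is the pose to reach, as a shift and turn from the pose commanded when the call began, along the tool's axes at that moment; what a row does not reach only later rows make up. A row lasts 1/12 s, in which the tool goes at most 41.7 mm and 7.16 degrees, less where a joint would pass 70% of its speed; a pose out of reach is approached as far as the arm can. A call with a gripper value outside its range is refused whole. The fingers move at their own pace and stop on an object; "force" is the grip in N (left out, the last holds). Time passes only in rows, so rows that repeat a pose let the fingers close. It gives the time, the measured TCP pose, the force, the opening and the grip force at its end, in the units of the state.
- bot.get_state(): the state, without advancing time (a new reading comes with each control period).
- bot.camera(name): name is "scene" or "top"; returns the picture (480x640x3 uint8, blue, green, red); there is no depth.
- bot.camera_params(name): a dict with "mtx" (3x3 intrinsics, pixels), "position" and "rotation" of the camera in the world. Camera axes: x right, y down, z forward; pixel columns grow to the right and rows downward; lengths in m; the calibration is good to about 2 mm. A picture is of the moment at which its call begins. camera_params takes no time and is no camera call.
- bot.close_job(): hands the job in; it is judged then, once.
The state is a dict: "t": time; "joint_pos": joint angles; "qd": joint speeds; "tau": joint torques, N m; "position": TCP position; "ee_rot": TCP orientation; "ft_force": force on the tool from outside, world axes, zero at the start; "moment": the same for the moment, N m; "gripper_width": finger opening in m; "grasp_force": force on a finger pad.
Only numpy, scipy, OpenCV 4.12 (cv2) and the standard library are available. Lean on these libraries where they do the work, as an engineer would, in place of code of your own. Each camera call takes 0.05 s, during which the arm holds its last target. There are 200 camera calls.

## Working session

There is one attempt and no reset: what is moved stays moved. The work goes in short steps, Python scripts to look and compute and a tool call to move; the robot and the scene stay as the last step left them, time stands still between calls to the robot, and variables do not carry over. Pictures are saved under pics/ and viewed, at most 10 in all, crops included, and the job is handed in when it is done.

Besides the shell and the picture viewer there is one more tool, called after ">>>" as name([rows], argument=value, ...), one row to a line, values as JSON. move_arm: Moves the arm, as the interface text tells. Its arguments: {"type":"object","properties":{"targets":{"type":"array","items":{"type":"object","properties":{"wx":{"type":"number"},"wy":{"type":"number"},"wz":{"type":"number"},"x":{"type":"number"},"y":{"type":"number"},"z":{"type":"number"},"gripper":{"type":"number"}}}},"force":{"type":"number"}},"required":["targets"]}

```bash
mkdir -p pics; python3 - <<'E'
from rig import bot
import cv2
for n in("scene","top"):
    cv2.imwrite(f"pics/{n}0.png",bot.camera(n)); p=bot.camera_params(n); print(n,p)
s=bot.get_state();print(s["t"],s["position"],s["ee_rot"],s["gripper_width"])
E
```

```text
scene {'mtx': array([[498.93083578,   0.        , 320.94443695],
       [  0.        , 498.93083578, 238.41027107],
       [  0.        ,   0.        ,   1.        ]]), 'position': array([ 0.05724842, -0.56195275,  0.91831025]), 'rotation': array([[ 0.6779399 , -0.55114489,  0.48645329],
       [-0.73510775, -0.51164944,  0.44478247],
       [ 0.00375397, -0.65913137, -0.75201845]])}
top {'mtx': array([[530.8914035 ,   0.        , 308.71747434],
       [  0.        , 530.8914035 , 234.09816091],
       [  0.        ,   0.        ,   1.        ]]), 'position': array([ 0.45167265, -0.04497271,  1.24704411]), 'rotation': array([[ 0.02442211, -0.98778992,  0.15386563],
       [-0.99960209, -0.02195563,  0.01770923],
       [-0.01411478, -0.15423691, -0.98793307]])}
0.1 [0.22921227 0.58095857 0.21393124] [[-9.30217126e-01  3.67009379e-01 -4.63287565e-04]
 [ 3.67009671e-01  9.30216362e-01 -1.19193878e-03]
 [-6.49503591e-06 -1.27879288e-03 -9.99999182e-01]] 0.0915831796284432
```

View pics/top0.png

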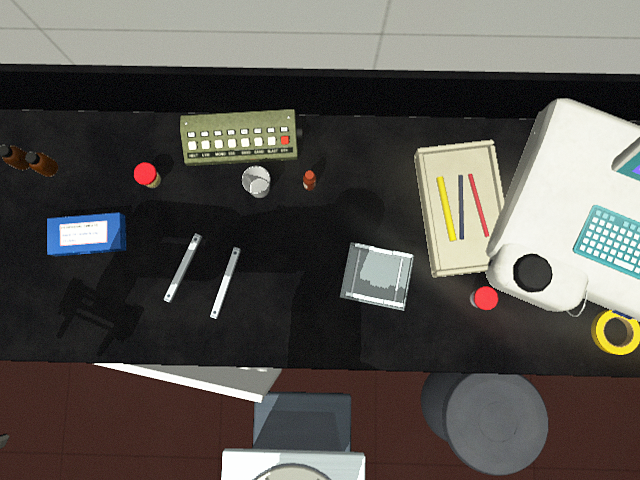

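View pics/scene0.png

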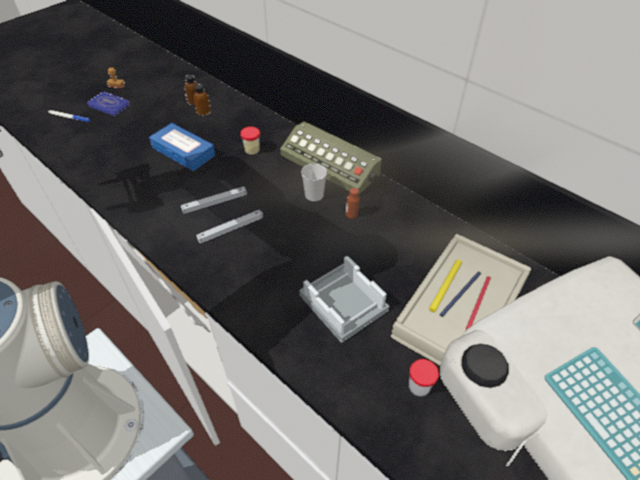

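The top view shows the bars at about (182,268) and (225,283), and the rack at about (377,276). Next I'll measure them and take an enlarged crop of the rack.

```bash
cat > h.py <<'E'
from rig import bot
import cv2, numpy as np
def px2w(uv,z,cam="top"):
    p=bot.camera_params(cam); K,R,c=p["mtx"],p["rotation"],np.array(p["position"])
    uv=np.atleast_2d(np.float64(uv)); d=(R@np.linalg.inv(K)@np.c_[uv,np.ones(len(uv))].T).T
    return c+d*((z-c[2])/d[:,2])[:,None]
def w2px(P,cam="top"):
    p=bot.camera_params(cam); q=(np.atleast_2d(P)-p["position"])@p["rotation"]; q=q@np.array(p["mtx"]).T
    return q[:,:2]/q[:,2:]
def bars(img,box,z=0.018,n=2):
    x0,y0,x1,y1=box; g=cv2.cvtColor(img,cv2.COLOR_BGR2GRAY)[y0:y1,x0:x1]
    cs,_=cv2.findContours((g>95).astype(np.uint8),cv2.RETR_EXTERNAL,cv2.CHAIN_APPROX_NONE)
    out=[]
    for c in sorted(cs,key=cv2.contourArea)[-n:]:
        w=px2w(c[:,0]+[x0,y0],z)[:,:2].astype(np.float32)*1000
        (cx,cy),(a,b),_=r=cv2.minAreaRect(w); q=cv2.boxPoints(r)
        e=max((q[1]-q[0],q[2]-q[1]),key=np.linalg.norm)
        out.append((round(cx,1),round(cy,1),round(a,1),round(b,1),round(float(np.degrees(np.arctan2(e[1],e[0]))%180),1)))
    return out
E
python3 - <<'E'
from h import *
im=cv2.imread("pics/top0.png")
for b in bars(im,(150,220,260,330)):print(b)
a=cv2.resize(im[230:320,150:260],None,fx=4,fy=4,interpolation=cv2.INTER_CUBIC)
b=cv2.resize(im[230:320,330:425],None,fx=4,fy=4,interpolation=cv2.INTER_CUBIC)
cv2.imwrite("pics/crop.png",cv2.hconcat([a[:, :400],b]))
for n,u,z in(("cup",(486,298),.064),("tumb",(256,178),.081),("bottle",(309,174),.085),("redcup",(145,173),.064)):print(n,px2w(u,z))
E
```

```text
(558.4, 270.3, 17.6, 170.1, 157.7)
(526.0, 168.4, 17.4, 169.8, 163.5)
cup [[ 0.50212416 -0.41786873  0.064     ]]
tumb [[0.75911951 0.09839173 0.081     ]]
bottle [[ 0.76981781 -0.02142878  0.085     ]]
redcup [[0.77016488 0.3574012  0.064     ]]
```

View pics/crop.png

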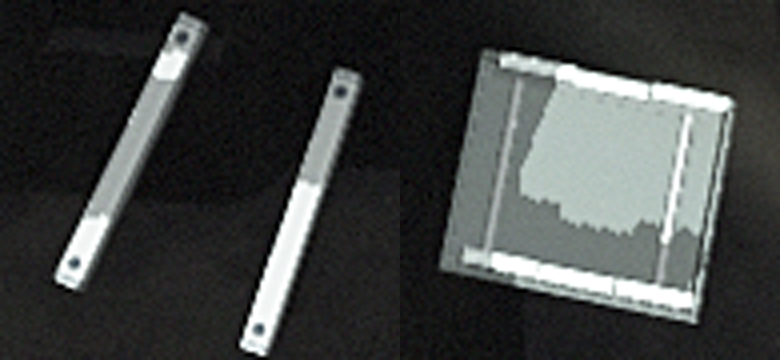

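The enlarged crop shows both bars clearly. The rack's plate tops are the two white strips, in crop px: the far one runs (500,60) to (735,103), the near one (465,257) to (693,300).

```bash
cat >> h.py <<'E'
def go(x,y,z,yaw):  # mm, deg: wanted TCP and yaw of tool y axis; prints shift along the present tool axes and turn
    from scipy.spatial.transform import Rotation as Ro
    s=bot.get_state(); R=np.array(s["ee_rot"]); d=np.array([x,y,z])-1000*np.array(s["position"])
    c,si=np.cos(np.radians(yaw)),np.sin(np.radians(yaw))
    T=np.array([[-si,c,0],[c,si,0],[0,0,-1]])
    print("t",round(s["t"],2),"shift",np.round(R.T@d,1),"turn",np.round(Ro.from_matrix(R.T@T).as_rotvec(degrees=True),1))
E
python3 - <<'E'
from h import *
c=np.array([(500,60),(735,103),(465,257),(693,300)])
uv=np.c_[330+(c[:,0]-400)/4,230+c[:,1]/4]
w=px2w(uv,.057)[:,:2]*1000
print(w,w.mean(0)); 
for i,j in((0,1),(2,3),(0,2),(1,3)):d=w[i]-w[j];print(np.linalg.norm(d),np.degrees(np.arctan2(d[1],d[0])))
n=np.array([(558,75),(648,93),(540,270),(615,287)]);uv=np.c_[330+(n[:,0]-400)/4,230+n[:,1]/4]
v=px2w(uv,.05)[:,:2]*1000;print(v,v.mean(0))
go(569,309,110,-16.5)
E
```

```text
[[ 614.42226974 -128.7826792 ]
 [ 593.00918005 -260.95486577]
 [ 503.3136283  -110.53759298]
 [ 482.62015532 -237.08494001]] [ 548.34130835 -184.34001949]
133.89550893877538 80.79752185880716
128.22812040780963 80.71298601127413
112.59668455745611 -9.32528345595022
112.94029456137987 -12.201474575940127
[[ 607.53581054 -162.22236056]
 [ 598.41606154 -213.15252374]
 [ 497.38529683 -152.9196895 ]
 [ 488.95354599 -194.80198385]] [ 548.07267873 -180.77413941]
t 0.1 shift [-415.9 -128.1  104.1] turn [-0.1  0.1 85. ]
```

>>> move_arm([
  {"x": -416, "y": -128, "z": 104, "wz": 85, "gripper": 91.5},
  {"x": -416, "y": -128, "z": 104, "wz": 85, "gripper": 91.5},
  {"x": -416, "y": -128, "z": 104, "wz": 85, "gripper": 91.5},
  {"x": -416, "y": -128, "z": 104, "wz": 85, "gripper": 91.5},
  {"x": -416, "y": -128, "z": 104, "wz": 85, "gripper": 91.5},
  {"x": -416, "y": -128, "z": 104, "wz": 85, "gripper": 91.5},
  {"x": -416, "y": -128, "z": 104, "wz": 85, "gripper": 91.5},
  {"x": -416, "y": -128, "z": 104, "wz": 85, "gripper": 91.5},
  {"x": -416, "y": -128, "z": 104, "wz": 85, "gripper": 91.5},
  {"x": -416, "y": -128, "z": 104, "wz": 85, "gripper": 91.5},
  {"x": -416, "y": -128, "z": 104, "wz": 85, "gripper": 91.5},
  {"x": -416, "y": -128, "z": 104, "wz": 85, "gripper": 91.5},
])

```text
invalid input at $.targets[0]: expected keys wx, wy, wz, x, y, z, gripper
```

```bash
python3 - <<'E'
from h import *
go(569,309,4,-16.5);s=bot.get_state();print(s["position"],s["joint_pos"],s["ee_rot"][:,1])
E
```

```text
t 0.1 shift [-415.9 -128.   210.1] turn [-0.1  0.1 85. ]
[0.22921227 0.58095857 0.21393124] [ 1.19260813e+00  3.53586955e-01  1.63406560e+00 -1.04481603e-05
  1.15521887e+00 -2.39165515e-03] [ 0.36700938  0.93021636 -0.00127879]
```

All keys are required.

>>> move_arm([
  {"x": -416, "y": -128, "z": 104, "wx": 0, "wy": 0, "wz": 85, "gripper": 91.5},
  {"x": -416, "y": -128, "z": 104, "wx": 0, "wy": 0, "wz": 85, "gripper": 91.5},
  {"x": -416, "y": -128, "z": 104, "wx": 0, "wy": 0, "wz": 85, "gripper": 91.5},
  {"x": -416, "y": -128, "z": 104, "wx": 0, "wy": 0, "wz": 85, "gripper": 91.5},
  {"x": -416, "y": -128, "z": 104, "wx": 0, "wy": 0, "wz": 85, "gripper": 91.5},
  {"x": -416, "y": -128, "z": 104, "wx": 0, "wy": 0, "wz": 85, "gripper": 91.5},
  {"x": -416, "y": -128, "z": 104, "wx": 0, "wy": 0, "wz": 85, "gripper": 91.5},
  {"x": -416, "y": -128, "z": 104, "wx": 0, "wy": 0, "wz": 85, "gripper": 91.5},
  {"x": -416, "y": -128, "z": 104, "wx": 0, "wy": 0, "wz": 85, "gripper": 91.5},
  {"x": -416, "y": -128, "z": 104, "wx": 0, "wy": 0, "wz": 85, "gripper": 91.5},
  {"x": -416, "y": -128, "z": 104, "wx": 0, "wy": 0, "wz": 85, "gripper": 91.5},
  {"x": -416, "y": -128, "z": 104, "wx": 0, "wy": 0, "wz": 85, "gripper": 91.5},
])

```text
t: 1.1
position: [0.5727, 0.3054, 0.1086]
ee_rot: [[0.294, 0.956, -0.0], [0.956, -0.294, -0.002], [-0.002, 0.0, -1.0]]
ft_force: [-0.9, 0.3, 0.5]
gripper_width: 0.0912
grasp_force: 0.0
```

```bash
python3 - <<'E'
from h import *
go(569,309,4,-16.5);s=bot.get_state();print(s["position"],s["joint_pos"],s["ee_rot"][:,1])
E
```

```text
t 1.1 shift [  2.6  -4.6 104.6] turn [ 0.   0.1 -0.6]
[0.57265329 0.30537219 0.10862828] [ 0.48838023  0.49954309  1.66399089 -0.001724    0.97930363  0.78792003] [ 9.55755899e-01 -2.94160913e-01  1.35072467e-04]
```

>>> move_arm([
  {"x": 0, "y": 0, "z": 35, "wx": 0, "wy": 0, "wz": 0, "gripper": 91.5},
  {"x": 0, "y": 0, "z": 70, "wx": 0, "wy": 0, "wz": 0, "gripper": 91.5},
  {"x": 0, "y": 0, "z": 90, "wx": 0, "wy": 0, "wz": 0, "gripper": 91.5},
  {"x": 0, "y": 0, "z": 100, "wx": 0, "wy": 0, "wz": 0, "gripper": 91.5},
  {"x": 0, "y": 0, "z": 104, "wx": 0, "wy": 0, "wz": 0, "gripper": 91.5},
  {"x": 0, "y": 0, "z": 104, "wx": 0, "wy": 0, "wz": 0, "gripper": 91.5},
  {"x": -10, "y": 0, "z": 104, "wx": 0, "wy": 0, "wz": 0, "gripper": 91.5},
  {"x": -15, "y": 0, "z": 104, "wx": 0, "wy": 0, "wz": 0, "gripper": 91.5},
  {"x": -20, "y": 0, "z": 104, "wx": 0, "wy": 0, "wz": 0, "gripper": 91.5},
  {"x": -25, "y": 0, "z": 104, "wx": 0, "wy": 0, "wz": 0, "gripper": 91.5},
  {"x": -30, "y": 0, "z": 104, "wx": 0, "wy": 0, "wz": 0, "gripper": 91.5},
  {"x": -35, "y": 0, "z": 104, "wx": 0, "wy": 0, "wz": 0, "gripper": 91.5},
])

```text
t: 2.1
position: [0.5599, 0.2759, 0.0073]
ee_rot: [[0.285, 0.959, 0.001], [0.959, -0.285, 0.001], [0.001, 0.001, -1.0]]
ft_force: [1.2, 1.7, 1.7]
gripper_width: 0.0915
grasp_force: 0.8
```

>>> move_arm([
  {"x": -6, "y": 0, "z": 0, "wx": 0, "wy": 0, "wz": 0, "gripper": 91.5},
  {"x": -12, "y": 0, "z": 0, "wx": 0, "wy": 0, "wz": 0, "gripper": 91.5},
  {"x": -18, "y": 0, "z": 0, "wx": 0, "wy": 0, "wz": 0, "gripper": 91.5},
  {"x": -24, "y": 0, "z": 0, "wx": 0, "wy": 0, "wz": 0, "gripper": 91.5},
  {"x": -30, "y": 0, "z": 0, "wx": 0, "wy": 0, "wz": 0, "gripper": 91.5},
  {"x": -36, "y": 0, "z": 0, "wx": 0, "wy": 0, "wz": 0, "gripper": 91.5},
  {"x": -42, "y": 0, "z": 0, "wx": 0, "wy": 0, "wz": 0, "gripper": 91.5},
  {"x": -48, "y": 0, "z": 0, "wx": 0, "wy": 0, "wz": 0, "gripper": 91.5},
  {"x": -53, "y": 0, "z": 0, "wx": 0, "wy": 0, "wz": 0, "gripper": 91.5},
  {"x": -58, "y": 0, "z": 0, "wx": 0, "wy": 0, "wz": 0, "gripper": 91.5},
  {"x": -62, "y": 0, "z": 0, "wx": 0, "wy": 0, "wz": 0, "gripper": 91.5},
  {"x": -62, "y": 0, "z": 0, "wx": 0, "wy": 0, "wz": 0, "gripper": 91.5},
])

```text
t: 3.1
position: [0.5412, 0.2157, 0.0064]
ee_rot: [[0.285, 0.959, -0.001], [0.959, -0.285, -0.001], [-0.001, -0.001, -1.0]]
ft_force: [-0.7, -0.2, 0.6]
gripper_width: 0.0917
grasp_force: 0.0
```

```bash
python3 - <<'E'
from h import *
im=bot.camera("top");cv2.imwrite("pics/t1.png",im);sc=bot.camera("scene")
s=bot.get_state();print(s["t"],s["position"],s["ft_force"])
cv2.imwrite("pics/c1.png",cv2.hconcat([cv2.resize(im[200:350,140:290],(400,400)),cv2.resize(sc[130:280,150:300],(400,400))]))
E
```

```text
3.2 [0.54148313 0.21627703 0.00643483] [ 0.73249442 -0.6486184  -0.21520727]
```

View pics/c1.png

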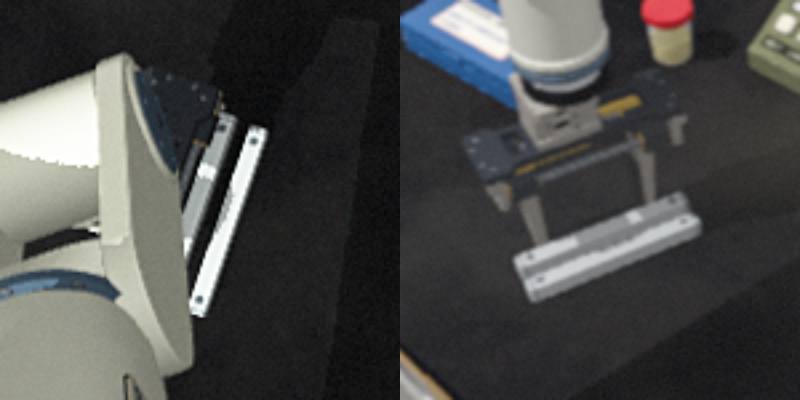

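The bars are now parallel with about 15 mm between them (scene crop, around (610,240)). I'll finish the push slowly, then back off and lift.

>>> move_arm([
  {"x": -4, "y": 0, "z": 0, "wx": 0, "wy": 0, "wz": 0, "gripper": 91.5},
  {"x": -8, "y": 0, "z": 0, "wx": 0, "wy": 0, "wz": 0, "gripper": 91.5},
  {"x": -12, "y": 0, "z": 0, "wx": 0, "wy": 0, "wz": 0, "gripper": 91.5},
  {"x": -15, "y": 0, "z": 0, "wx": 0, "wy": 0, "wz": 0, "gripper": 91.5},
  {"x": -18, "y": 0, "z": 0, "wx": 0, "wy": 0, "wz": 0, "gripper": 91.5},
  {"x": -20, "y": 0, "z": 0, "wx": 0, "wy": 0, "wz": 0, "gripper": 91.5},
  {"x": -22, "y": 0, "z": 0, "wx": 0, "wy": 0, "wz": 0, "gripper": 91.5},
  {"x": -22, "y": 0, "z": 0, "wx": 0, "wy": 0, "wz": 0, "gripper": 91.5},
  {"x": -18, "y": 0, "z": 0, "wx": 0, "wy": 0, "wz": 0, "gripper": 91.5},
  {"x": -10, "y": 0, "z": 0, "wx": 0, "wy": 0, "wz": 0, "gripper": 91.5},
  {"x": -5, "y": 0, "z": -20, "wx": 0, "wy": 0, "wz": 0, "gripper": 91.5},
  {"x": -5, "y": 0, "z": -55, "wx": 0, "wy": 0, "wz": 0, "gripper": 91.5},
])

```text
t: 4.2
position: [0.5384, 0.2123, 0.0592]
ee_rot: [[0.284, 0.959, -0.005], [0.959, -0.284, -0.002], [-0.003, -0.005, -1.0]]
ft_force: [0.1, -0.1, -0.0]
gripper_width: 0.0911
grasp_force: 0.0
```

```bash
python3 - <<'E'
from h import *
im=bot.camera("top");cv2.imwrite("pics/t2.png",im);sc=bot.camera("scene");cv2.imwrite("pics/s2.png",sc)
s=bot.get_state();print(s["t"],s["position"],s["ft_force"])
cv2.imwrite("pics/c2.png",cv2.hconcat([cv2.resize(im[200:350,140:290],(400,400)),cv2.resize(sc[130:280,150:300],(400,400))]))
E
```

```text
4.3 [0.5435931  0.21399578 0.06583723] [ 0.60272387  0.56304049 -0.07834036]
```

View pics/c2.png

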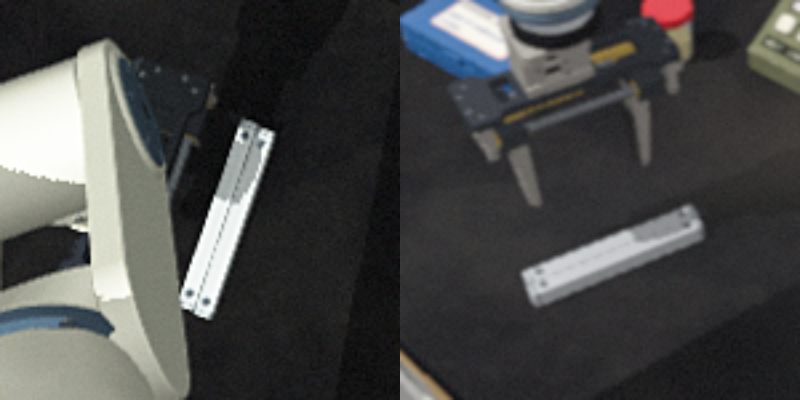

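The bars now lie side by side. Their corners in the left crop are (243,120), (273,130), (182,310) and (212,320).

```bash
python3 - <<'E'
from h import *
c=np.array([(243,120),(273,130),(182,310),(212,320)])*.375+[140,200]
w=px2w(c,.018)[:,:2]*1000;m=w.mean(0);a=w[:2].mean(0)-w[2:].mean(0);yaw=np.degrees(np.arctan2(a[1],a[0]))+90
print(w,m,np.linalg.norm(a),yaw)
go(*m,85,yaw)
E
```

```text
[[613.23424651 158.02353135]
 [604.99158621 131.26078856]
 [447.27610373 202.85010388]
 [439.42537464 176.55787622]] [526.23182777 167.173075  ] 171.77796108093796 74.7918747533646
t 4.3 shift [-49.7  -3.2 -19.4] turn [  0.4   0.1 -91.3]
```

>>> move_arm([
  {"x": -10, "y": 0, "z": -20, "wx": 0, "wy": 0, "wz": -7.1, "gripper": 70},
  {"x": -25, "y": -1, "z": -20, "wx": 0, "wy": 0, "wz": -14.2, "gripper": 70},
  {"x": -40, "y": -2, "z": -20, "wx": 0, "wy": 0, "wz": -21.3, "gripper": 70},
  {"x": -50, "y": -3, "z": -20, "wx": 0, "wy": 0, "wz": -28.4, "gripper": 70},
  {"x": -50, "y": -3, "z": -20, "wx": 0, "wy": 0, "wz": -35.5, "gripper": 70},
  {"x": -50, "y": -3, "z": -20, "wx": 0, "wy": 0, "wz": -42.6, "gripper": 70},
  {"x": -50, "y": -3, "z": -20, "wx": 0, "wy": 0, "wz": -49.7, "gripper": 70},
  {"x": -50, "y": -3, "z": -20, "wx": 0, "wy": 0, "wz": -56.8, "gripper": 70},
  {"x": -50, "y": -3, "z": -20, "wx": 0, "wy": 0, "wz": -63.9, "gripper": 70},
  {"x": -50, "y": -3, "z": -20, "wx": 0, "wy": 0, "wz": -71, "gripper": 70},
  {"x": -50, "y": -3, "z": -20, "wx": 0, "wy": 0, "wz": -78.1, "gripper": 70},
  {"x": -50, "y": -3, "z": -20, "wx": 0, "wy": 0, "wz": -85.2, "gripper": 70},
])

```text
t: 5.3
position: [0.5233, 0.1653, 0.0812]
ee_rot: [[-0.934, 0.358, -0.0], [0.358, 0.934, -0.0], [0.0, -0.0, -1.0]]
ft_force: [-1.1, 0.3, -0.1]
gripper_width: 0.0699
grasp_force: 0.0
```

>>> move_arm([
  {"x": 0, "y": 0, "z": 0, "wx": 0, "wy": 0, "wz": -5.5, "gripper": 70},
  {"x": 0, "y": 0, "z": 0, "wx": 0, "wy": 0, "wz": -5.5, "gripper": 70},
  {"x": 0, "y": 0, "z": 0, "wx": 0, "wy": 0, "wz": -5.5, "gripper": 70},
])

```text
t: 5.55
position: [0.5233, 0.1652, 0.0813]
ee_rot: [[-0.961, 0.276, -0.0], [0.276, 0.961, -0.0], [0.0, -0.0, -1.0]]
ft_force: [-0.3, 0.6, -0.8]
gripper_width: 0.0704
grasp_force: 0.0
```

```bash
python3 - <<'E'
from h import *
go(526.5,168,3,74)
s=bot.get_state();print(s["position"],s["gripper_width"])
E
```

```text
t 5.55 shift [-2.3  3.6 78.3] turn [-0. -0.  0.]
[0.52326235 0.16515531 0.08132576] 0.0703751683814815
```

>>> move_arm([
  {"x": -2, "y": 3.5, "z": 30, "wx": 0, "wy": 0, "wz": 0, "gripper": 70},
  {"x": -2, "y": 3.5, "z": 55, "wx": 0, "wy": 0, "wz": 0, "gripper": 70},
  {"x": -2, "y": 3.5, "z": 70, "wx": 0, "wy": 0, "wz": 0, "gripper": 70},
  {"x": -2, "y": 3.5, "z": 76, "wx": 0, "wy": 0, "wz": 0, "gripper": 70},
  {"x": -2, "y": 3.5, "z": 78, "wx": 0, "wy": 0, "wz": 0, "gripper": 70},
  {"x": -2, "y": 3.5, "z": 78, "wx": 0, "wy": 0, "wz": 0, "gripper": 70},
  {"x": -2, "y": 3.5, "z": 78, "wx": 0, "wy": 0, "wz": 0, "gripper": 40},
  {"x": -2, "y": 3.5, "z": 78, "wx": 0, "wy": 0, "wz": 0, "gripper": 36},
  {"x": -2, "y": 3.5, "z": 78, "wx": 0, "wy": 0, "wz": 0, "gripper": 20},
  {"x": -2, "y": 3.5, "z": 78, "wx": 0, "wy": 0, "wz": 0, "gripper": 20},
  {"x": -2, "y": 3.5, "z": 78, "wx": 0, "wy": 0, "wz": 0, "gripper": 20},
  {"x": -2, "y": 3.5, "z": 78, "wx": 0, "wy": 0, "wz": 0, "gripper": 20},
], force=45)

```text
t: 6.55
position: [0.5266, 0.1679, 0.004]
ee_rot: [[-0.962, 0.273, 0.001], [0.273, 0.962, 0.001], [-0.001, 0.001, -1.0]]
ft_force: [0.2, 2.6, 0.7]
gripper_width: 0.0319
grasp_force: 1.0
```

>>> move_arm([
  {"x": 0, "y": 0, "z": 0, "wx": 0, "wy": 0, "wz": 0, "gripper": 20},
  {"x": 0, "y": 0, "z": 0, "wx": 0, "wy": 0, "wz": 0, "gripper": 20},
  {"x": 0, "y": 0, "z": 0, "wx": 0, "wy": 0, "wz": 0, "gripper": 20},
])

```text
t: 6.8
position: [0.5266, 0.1679, 0.004]
ee_rot: [[-0.962, 0.273, 0.001], [0.273, 0.962, 0.0], [-0.001, 0.001, -1.0]]
ft_force: [-0.5, 2.2, 6.3]
gripper_width: 0.0315
grasp_force: 45.0
```

Both bars are gripped, 32 mm wide at 45 N. Lifting.

>>> move_arm([
  {"x": 0, "y": 0, "z": -4, "wx": 0, "wy": 0, "wz": 0, "gripper": 20},
  {"x": 0, "y": 0, "z": -12, "wx": 0, "wy": 0, "wz": 0, "gripper": 20},
  {"x": 0, "y": 0, "z": -24, "wx": 0, "wy": 0, "wz": 0, "gripper": 20},
  {"x": 0, "y": 0, "z": -40, "wx": 0, "wy": 0, "wz": 0, "gripper": 20},
  {"x": 0, "y": 0, "z": -56, "wx": 0, "wy": 0, "wz": 0, "gripper": 20},
  {"x": 0, "y": 0, "z": -72, "wx": 0, "wy": 0, "wz": 0, "gripper": 20},
  {"x": 0, "y": 0, "z": -88, "wx": 0, "wy": 0, "wz": 0, "gripper": 20},
  {"x": 0, "y": 0, "z": -100, "wx": 0, "wy": 0, "wz": 0, "gripper": 20},
  {"x": 0, "y": 0, "z": -105, "wx": 0, "wy": 0, "wz": 0, "gripper": 20},
  {"x": 0, "y": 0, "z": -105, "wx": 0, "wy": 0, "wz": 0, "gripper": 20},
  {"x": 0, "y": 0, "z": -105, "wx": 0, "wy": 0, "wz": 0, "gripper": 20},
  {"x": 0, "y": 0, "z": -105, "wx": 0, "wy": 0, "wz": 0, "gripper": 20},
])

```text
t: 7.8
position: [0.5255, 0.1674, 0.1078]
ee_rot: [[-0.962, 0.273, -0.001], [0.273, 0.962, -0.0], [0.001, -0.001, -1.0]]
ft_force: [-0.4, -0.6, -3.2]
gripper_width: 0.0318
grasp_force: 45.0
```

```bash
python3 - <<'E'
from h import *
s=bot.get_state();print(s["position"],s["gripper_width"],s["ft_force"],s["moment"],s["grasp_force"])
# refine the rack: model of tray top corners and plate lines over the first picture
P=[]; x0,y0,a=548,-183,np.radians(-9.8)
im=cv2.imread("pics/top0.png"); sc0=cv2.imread("pics/scene0.png"); sc=bot.camera("scene")
R=np.array([[np.cos(a),-np.sin(a)],[np.sin(a),np.cos(a)]])
def draw(img,cam,ox,oy,f):
    def ln(p,col):
        w=np.array([np.r_[R@q[:2]+[x0,y0],q[2]]/1000 for q in np.array(p,float)])
        cv2.polylines(img,[np.int32(((w2px(w,cam)-[ox,oy]+.5)*f-.5)*16)],False,col,1,cv2.LINE_AA,4)
    for X in(-60,-52,52,60):
        ln([(X,-65,57),(X,-22,57),(X,-22,45),(X,22,45),(X,22,57),(X,65,57)],(0,0,255))
    ln([(-65,-75,20),(65,-75,20),(65,75,20),(-65,75,20),(-65,-75,20)],(0,255,255))
A=cv2.resize(im[230:325,335:430],(400,400),interpolation=cv2.INTER_CUBIC);draw(A,"top",335,230,400/95)
B=cv2.resize(sc0[250:345,295:390],(400,400),interpolation=cv2.INTER_CUBIC);draw(B,"scene",295,250,400/95)
cv2.imwrite("pics/rk.png",cv2.hconcat([A,B]))
E
```

```text
[0.52550219 0.16741218 0.10783654] 0.03182605721111217 [-0.44158536 -0.61304004 -3.21652018] [0.01224701 0.01052892 0.04064108] 44.98650670051575
```

View pics/rk.png

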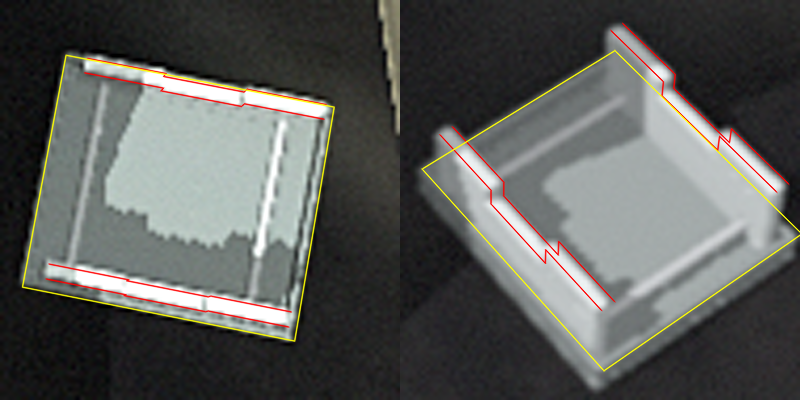

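The rack model overlays well in both views (centre (548,-183), axis -9.8°). Now I'll carry the bars over it.

```bash
python3 - <<'E'
from h import *
go(548,-183,90,80.2)
E
```

```text
t 7.85 shift [-117.3 -330.9   17.8] turn [-0.1 -0.1 -6. ]
```

>>> move_arm([
  {"x": -4, "y": -11, "z": 0, "wx": 0, "wy": 0, "wz": 0, "gripper": 20},
  {"x": -11, "y": -31, "z": 0, "wx": 0, "wy": 0, "wz": -1, "gripper": 20},
  {"x": -22, "y": -61, "z": 0, "wx": 0, "wy": 0, "wz": -2, "gripper": 20},
  {"x": -34, "y": -95, "z": 0, "wx": 0, "wy": 0, "wz": -3, "gripper": 20},
  {"x": -46, "y": -129, "z": 0, "wx": 0, "wy": 0, "wz": -4, "gripper": 20},
  {"x": -58, "y": -163, "z": 0, "wx": 0, "wy": 0, "wz": -5, "gripper": 20},
  {"x": -70, "y": -197, "z": 0, "wx": 0, "wy": 0, "wz": -6, "gripper": 20},
  {"x": -82, "y": -231, "z": 2, "wx": 0, "wy": 0, "wz": -6, "gripper": 20},
  {"x": -94, "y": -265, "z": 5, "wx": 0, "wy": 0, "wz": -6, "gripper": 20},
  {"x": -104, "y": -294, "z": 8, "wx": 0, "wy": 0, "wz": -6, "gripper": 20},
  {"x": -111, "y": -314, "z": 12, "wx": 0, "wy": 0, "wz": -6, "gripper": 20},
  {"x": -115, "y": -325, "z": 15, "wx": 0, "wy": 0, "wz": -6, "gripper": 20},
])

```text
t: 8.85
position: [0.5474, -0.1795, 0.0927]
ee_rot: [[-0.985, 0.173, -0.001], [0.173, 0.985, -0.0], [0.001, -0.0, -1.0]]
ft_force: [-0.3, 0.0, -2.2]
gripper_width: 0.0314
grasp_force: 45.0
```

>>> move_arm([
  {"x": -1.7, "y": -6, "z": 3, "wx": 0, "wy": 0, "wz": 0, "gripper": 20},
  {"x": -1.7, "y": -6, "z": 3, "wx": 0, "wy": 0, "wz": 0, "gripper": 20},
  {"x": -1.7, "y": -6, "z": 3, "wx": 0, "wy": 0, "wz": 0, "gripper": 20},
  {"x": -1.7, "y": -6, "z": 3, "wx": 0, "wy": 0, "wz": 0, "gripper": 20},
])

```text
t: 9.18
position: [0.5486, -0.1815, 0.0905]
ee_rot: [[-0.985, 0.17, -0.0], [0.17, 0.985, 0.0], [0.001, 0.0, -1.0]]
ft_force: [-0.3, -0.3, -3.0]
gripper_width: 0.0317
grasp_force: 45.0
```

```bash
python3 - <<'E'
from h import *
go(548,-183,49,80.2)
s=bot.get_state();print(s["gripper_width"],s["ft_force"])
im=bot.camera("top");sc=bot.camera("scene")
cv2.imwrite("pics/c3.png",cv2.hconcat([cv2.resize(im[220:340,320:440],(400,400)),cv2.resize(sc[220:360,280:420],(400,400))]))
E
```

```text
t 9.18 shift [ 0.3 -1.6 41.5] turn [ 0. -0.  0.]
0.03169217617878737 [-0.31769243 -0.34109521 -3.01020697]
```

View pics/c3.png

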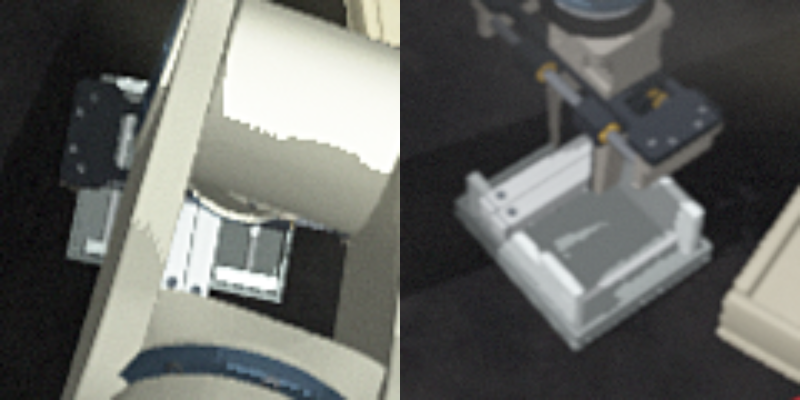

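The bars are above the notches: their near ends are at about (185,285) in the left crop. Lowering gently while watching the force.

>>> move_arm([
  {"x": 0, "y": -1.5, "z": 6, "wx": 0, "wy": 0, "wz": 0, "gripper": 20},
  {"x": 0, "y": -1.5, "z": 13, "wx": 0, "wy": 0, "wz": 0, "gripper": 20},
  {"x": 0, "y": -1.5, "z": 20, "wx": 0, "wy": 0, "wz": 0, "gripper": 20},
  {"x": 0, "y": -1.5, "z": 26, "wx": 0, "wy": 0, "wz": 0, "gripper": 20},
  {"x": 0, "y": -1.5, "z": 31, "wx": 0, "wy": 0, "wz": 0, "gripper": 20},
  {"x": 0, "y": -1.5, "z": 35, "wx": 0, "wy": 0, "wz": 0, "gripper": 20},
  {"x": 0, "y": -1.5, "z": 37, "wx": 0, "wy": 0, "wz": 0, "gripper": 20},
  {"x": 0, "y": -1.5, "z": 38, "wx": 0, "wy": 0, "wz": 0, "gripper": 20},
  {"x": 0, "y": -1.5, "z": 38.5, "wx": 0, "wy": 0, "wz": 0, "gripper": 20},
  {"x": 0, "y": -1.5, "z": 38.5, "wx": 0, "wy": 0, "wz": 0, "gripper": 20},
])

```text
t: 10.12
position: [0.5486, -0.1842, 0.0522]
ee_rot: [[-0.985, 0.171, 0.0], [0.171, 0.985, -0.0], [-0.0, -0.0, -1.0]]
ft_force: [0.7, -0.1, -1.5]
gripper_width: 0.0316
grasp_force: 45.0
```

>>> move_arm([
  {"x": 0, "y": 0, "z": 0.5, "wx": 0, "wy": 0, "wz": 0, "gripper": 20},
  {"x": 0, "y": 0, "z": 1, "wx": 0, "wy": 0, "wz": 0, "gripper": 20},
  {"x": 0, "y": 0, "z": 1.5, "wx": 0, "wy": 0, "wz": 0, "gripper": 20},
  {"x": 0, "y": 0, "z": 2, "wx": 0, "wy": 0, "wz": 0, "gripper": 20},
  {"x": 0, "y": 0, "z": 2, "wx": 0, "wy": 0, "wz": 0, "gripper": 20},
])

```text
t: 10.53
position: [0.5485, -0.1841, 0.0501]
ee_rot: [[-0.985, 0.171, -0.0], [0.171, 0.985, -0.0], [0.0, -0.0, -1.0]]
ft_force: [0.2, 0.4, -2.3]
gripper_width: 0.0314
grasp_force: 45.0
```

>>> move_arm([
  {"x": 0, "y": 0, "z": 0.5, "wx": 0, "wy": 0, "wz": 0, "gripper": 20},
  {"x": 0, "y": 0, "z": 1, "wx": 0, "wy": 0, "wz": 0, "gripper": 20},
  {"x": 0, "y": 0, "z": 1.3, "wx": 0, "wy": 0, "wz": 0, "gripper": 20},
  {"x": 0, "y": 0, "z": 1.3, "wx": 0, "wy": 0, "wz": 0, "gripper": 20},
])

```text
t: 10.87
position: [0.5485, -0.1841, 0.049]
ee_rot: [[-0.985, 0.171, 0.0], [0.171, 0.985, 0.0], [-0.0, 0.0, -1.0]]
ft_force: [-1.1, 0.6, 2.0]
gripper_width: 0.0313
grasp_force: 45.0
```

Contact: the vertical force rose from -2 to +2 N with the bars at notch-floor height. Release and retreat.

>>> move_arm([
  {"x": 0, "y": 0, "z": 0, "wx": 0, "wy": 0, "wz": 0, "gripper": 33},
  {"x": 0, "y": 0, "z": 0, "wx": 0, "wy": 0, "wz": 0, "gripper": 36},
  {"x": 0, "y": 0, "z": 0, "wx": 0, "wy": 0, "wz": 0, "gripper": 42},
  {"x": 0, "y": 0, "z": 0, "wx": 0, "wy": 0, "wz": 0, "gripper": 50},
  {"x": 0, "y": 0, "z": 0, "wx": 0, "wy": 0, "wz": 0, "gripper": 60},
  {"x": 0, "y": 0, "z": 0, "wx": 0, "wy": 0, "wz": 0, "gripper": 60},
  {"x": 0, "y": 0, "z": -10, "wx": 0, "wy": 0, "wz": 0, "gripper": 60},
  {"x": 0, "y": 0, "z": -30, "wx": 0, "wy": 0, "wz": 0, "gripper": 60},
  {"x": 0, "y": 0, "z": -60, "wx": 0, "wy": 0, "wz": 0, "gripper": 60},
  {"x": 0, "y": 0, "z": -95, "wx": 0, "wy": 0, "wz": 0, "gripper": 60},
  {"x": 0, "y": 0, "z": -130, "wx": 0, "wy": 0, "wz": 0, "gripper": 60},
  {"x": 0, "y": 0, "z": -150, "wx": 0, "wy": 0, "wz": 0, "gripper": 60},
], force=10)

```text
t: 11.87
position: [0.5497, -0.1846, 0.2035]
ee_rot: [[-0.985, 0.171, 0.004], [0.171, 0.985, -0.001], [-0.004, -0.001, -1.0]]
ft_force: [0.6, -0.3, 0.4]
gripper_width: 0.0602
grasp_force: 0.0
```

>>> move_arm([
  {"x": 0, "y": 30, "z": 0, "wx": 0, "wy": 0, "wz": 0, "gripper": 60},
  {"x": 0, "y": 65, "z": 0, "wx": 0, "wy": 0, "wz": 0, "gripper": 60},
  {"x": 0, "y": 100, "z": 0, "wx": 0, "wy": 0, "wz": 0, "gripper": 60},
  {"x": 0, "y": 135, "z": 0, "wx": 0, "wy": 0, "wz": 0, "gripper": 60},
  {"x": 0, "y": 170, "z": 0, "wx": 0, "wy": 0, "wz": 0, "gripper": 60},
  {"x": 0, "y": 205, "z": 0, "wx": 0, "wy": 0, "wz": 0, "gripper": 60},
  {"x": 0, "y": 235, "z": 0, "wx": 0, "wy": 0, "wz": 0, "gripper": 60},
  {"x": 0, "y": 250, "z": 0, "wx": 0, "wy": 0, "wz": 0, "gripper": 60},
  {"x": 0, "y": 250, "z": 0, "wx": 0, "wy": 0, "wz": 0, "gripper": 60},
])

```text
t: 12.62
position: [0.5916, 0.0649, 0.1994]
ee_rot: [[-0.986, 0.168, 0.001], [0.168, 0.986, 0.001], [-0.001, 0.001, -1.0]]
ft_force: [0.6, 0.4, 0.2]
gripper_width: 0.06
grasp_force: 0.0
```

```bash
python3 - <<'E'
from h import *
im=bot.camera("top");sc=bot.camera("scene");cv2.imwrite("pics/t4.png",im)
cv2.imwrite("pics/c4.png",cv2.hconcat([cv2.resize(im[220:340,320:440],(400,400),interpolation=cv2.INTER_CUBIC),cv2.resize(sc[220:360,280:420],(400,400),interpolation=cv2.INTER_CUBIC)]))
E
```

```text
(no output)
```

View pics/c4.png

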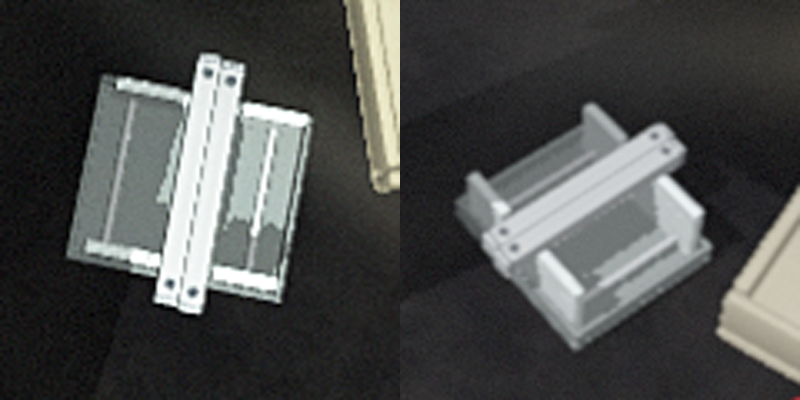

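The bars lie side by side in both notches. Their ends stick out about equally: bar midpoint at about (201,183), plate midpoint at about (200,182). Handing in.

```bash
python3 -c "
from rig import bot
print(bot.close_job())"
```

```text
the job is handed in; nothing more can be done
None
```

The two bars lie side by side in both rack notches, sticking out about equally at each end. The gripper has let go and moved clear, the cup, tumbler and bottle were never approached, and the job was handed in at about 12.7 s; no verdict came back.

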